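Go-gauge check of tumbler lids

TASK

Check the straw holes of the yellow-lidded blue tumblers with the orange-handled plug gauge: lower the held gauge all the way into the one lid that it passes, until its brass collar rests on the lid, and leave it standing there, with that tumbler where it is. Set the tumbler whose straw hole is too small for the gauge down upright inside the red reject tray, without dropping it. Do not disturb the tumbler whose lid has no hole.

Things in the scene. Friction and masses are not known exactly. Their poses are not given: they have to be found in the camera images.
- gauge_handle (a point): Plug gauge, 100 mm tall, 120 g, about upright at the start, hanging by its collar in the hole of a wooden stand. This point is the middle of its orange round handle (24 mm diameter, 44 mm tall), which is gripped from above; own z axis up along the gauge. Below the handle: brass collar 38 mm diameter, 6 mm thick (its underside 28 mm below this point), then a steel pin 16 mm diameter, 50 mm long, the last 10 mm tapering to a 6 mm tip. The tip is 78 mm below this point.
- gauge_tip (a point): Lower end of the gauge's pin, on its axis, 78 mm below the middle of the handle and 50 mm below the collar's underside.
- gauge_stand: Fixed wooden block 64 x 64 x 58 mm with a 22 mm hole, 55 mm deep, in the middle of its top, where the gauge hangs at the start. Origin at the centre of its underside, on the work surface; its place and that of the tray vary and may be exchanged.
- go_tumbler_mid (a point): Centre, half-way up, of the blue tumbler with a yellow lid whose central straw hole is 24 mm wide, which the gauge passes. Straight cylinder 60 mm diameter, 80 mm tall with the lid, about 220 g, loose, upright; the flat lid's top is 40 mm above this point. It is hollow: the pin hangs free inside. z axis up.
- nogo_tumbler_mid (a point): Centre, half-way up, of the like tumbler (60 mm diameter, 80 mm tall, about 220 g, yellow lid) whose central straw hole is only 9 mm wide, too small for the gauge. The lid's top is 40 mm above this point. z axis up.
- closed_tumbler_mid (a point): Centre, half-way up, of the like tumbler (60 mm diameter, 80 mm tall) whose yellow lid has no hole: to be left alone. The three tumblers stand in any order, 130 mm or more apart.
- reject_tray: Fixed red open tray, 130 x 130 mm outside, 122 x 122 mm inside, walls 20 mm high and 4 mm thick, floor 4 mm thick. Origin at the centre of its underside, on the work surface; x and y along its sides.
Things that resemble listed ones, but are neither listed nor needed, are in the scene too. Leave any green look-alike of the part that bears go_tumbler_mid alone.

How it is judged (in metres and radians):
On the way:
1. the gauge, held in the fingers, is lowered at least 35 mm into the wide straw hole (z of gauge_tip in the frame of go_tumbler_mid below 0.005 m and horizontal distance between gauge_tip and go_tumbler_mid below 0.015 m and contact force between the fingers and gauge above 0.3 N), for 0.1 s.
At the end, for the whole second after the job is handed in: Gauge at least 44 mm into the wide hole, collar on the lid; that tumbler upright within 10 deg and 50 mm of its start. Small-holed tumbler on the tray floor, upright within 10 deg, centre within 45 mm of the tray centre along each side. Closed tumbler upright, within 30 mm of its start (z of gauge_tip in the frame of go_tumbler_mid below -0.004 m and horizontal distance between gauge_tip and go_tumbler_mid below 0.015 m and angle between each of go_tumbler_mid, nogo_tumbler_mid, closed_tumbler_mid's own z axis and vertical below 0.17 rad and distance of go_tumbler_mid from where it was at the start of the episode below 0.05 m and x of nogo_tumbler_mid in the frame of reject_tray between -0.045 and 0.045 m and y of nogo_tumbler_mid in the frame of reject_tray between -0.045 and 0.045 m and height (world z) of nogo_tumbler_mid below 0.052 m and distance of closed_tumbler_mid from where it was at the start of the episode below 0.03 m); the robot touches nothing.
It fails at once if the tumbler with the closed lid is pushed more than 30 mm away or tipped over (distance of closed_tumbler_mid from where it was at the start of the episode above 0.03 m or angle between closed_tumbler_mid's own z axis and vertical above 0.5 rad).
It fails at once if the tumbler with the small hole is dropped (out of the fingers while more than 20 mm above where it would stand in the tray) (height (world z) of nogo_tumbler_mid above 0.064 m and contact force between the fingers and nogo_tumbler below 0.05 N).
It also fails if it takes over 54 s, if anything falls off the work surface, if the arm or the gripper's body presses on something with over 40 N, if the wrist force passes 120 N, or if a joint passes its speed limit or range.

ROBOT

A 7-joint arm with a two-finger parallel gripper is mounted at the origin on the work surface. World frame = base frame: x ahead of the robot, y to its left, z up, the work surface at z = 0. Lengths are in mm, angles in rad, forces in N, time in s.
With the tool pointing down it reaches from about 400 to 875 mm from the base axis. Payload 4.4 kg.
Tool frame: the origin (TCP) lies at the very end of the fingers, on their centre line; the grasp point (between the pads) lies 19 mm behind it; z points along the fingers, y is the direction in which the jaws open and shut (so a half turn about z gives the same grasp; the last joint's range is limited). The gripper opens to 85 mm and grips with 20 to 120 N. Pads are 22 mm wide; open, the fingers measure 114 mm over their backs; the gripper's body (76 mm by 85 mm) begins 54 mm behind the grasp point. The pads swing forward as they close: fully open they stand 13 mm farther back than shut.
Start: joints at [1.076, 0.628, 0.038, 1.517, -0.027, 0.996, -0.02], TCP at [270.285, -591.155, 231.313] pointing down, gripper open.
Joint ranges: [-3.06, 3.06], [-0.37, 2.12], [-1.25, 1.32], [0.18, 2.47], [-1.1, 4.24], [0.23, 1.98], [-2.94, 2.94]. Speed limits (rad/s): [2.57, 2.57, 3.14, 3.14, 3.14, 3.14, 3.14].

INTERFACE

Orientations are given as [roll, pitch, yaw] about the fixed x, y, z axes, in that order (R = Rz(yaw) Ry(pitch) Rx(roll)).
In Python, from cell import ctrl gives the robot as it stands. The module is installed in compiled form; this text tells all that it offers.
- The arm moves only by the shell command python3 -m jog 'ROWS'. ROWS is text: rows parted by semicolons, each of 7 numbers parted by spaces: the shift along the tool's x, y, z in mm, then the turn, a rotation vector about the tool's x, y, z in degrees, then the opening, from -1 (shut) to 1 (fully open). In form: x y z wx wy wz claw; .... A call has 1 to 8 rows; each row is the pose to reach, as a shift and turn from the pose commanded when the call began, along the tool's axes at that moment; what a row does not reach only later rows make up. A row lasts 1/8 s, in which the tool goes at most 62.5 mm and 10.7 degrees, less where a joint would pass 70% of its speed; a pose out of reach is approached as far as the arm can. A call with a gripper value outside its range is refused whole. The fingers move at their own pace and stop on an object; the grip force is fixed at half the most. Time passes only in rows, so rows that repeat a pose let the fingers close. It gives the time, the measured TCP pose, the force and the opening at its end, in the units of the state.
- ctrl.read_state(): the state, without advancing time (a new reading comes with each control period).
- ctrl.get_image(name): name is "scene" or "side" or "wrist"; returns a dict with "image" (480x640x3 uint8, red, green, blue), "z_map" (480x640 float32, mm along the optical axis (not along the pixel's ray), 0 where there is no reading), "vertical_fov" (degrees; the focal length in pixels is half the picture's height over the tangent of half this angle, whatever the lens; pixels are square), "cx", "cy" (the principal point, pixels), "extrinsics" (4x4, takes a point from world to camera coordinates); the wrist camera has in their place "hand_eye" (4x4, takes a point from camera to tool coordinates, whose origin is the TCP and whose axes are the flange's). Camera axes: x right, y down, z forward; pixel columns grow to the right and rows downward; lengths in mm; the calibration is good to about 2 mm. A picture is of the moment at which its call begins: read the wrist's pose just before it.
- ctrl.finish_job(): hands the job in, once; it reports no verdict.
The state is a dict: "clock": time; "qpos": joint angles; "qd": joint speeds; "tau": joint torques, N m; "eef_pos": TCP position; "tool_rot": TCP orientation; "force": force on the tool from outside, world axes, zero at the start; "torque": the same for the moment, N m; "width": finger opening in mm.
Only numpy, scipy, OpenCV 4.12 (cv2) and the standard library are available. Lean on these libraries where they do the work, as an engineer would, in place of code of your own. Each camera call takes 0.05 s, during which the arm holds its last target.

## Working session

There is one attempt and no reset: what is moved stays moved. The work goes in short steps, Python scripts to look and compute and a shell command to move; the robot and the scene stay as the last step left them, time stands still between calls to the robot, and variables do not carry over. Pictures are saved under pics/ and viewed, and the job is handed in when it is done.

```bash
mkdir -p pics; cat > h.py <<'E'
import numpy as np, cv2
from cell import ctrl
def grab(n):
    s=ctrl.read_state(); d=ctrl.get_image(n); return s,d
def f_of(d): return d["image"].shape[0]/2/np.tan(np.radians(d["vertical_fov"])/2)
def cloud(d,s=None):
    z=d["z_map"]; f=f_of(d); v,u=np.mgrid[0:z.shape[0],0:z.shape[1]]
    P=np.stack([(u-d["cx"])*z/f,(v-d["cy"])*z/f,z],-1)
    if "extrinsics" in d: M=np.linalg.inv(d["extrinsics"])
    else:
        from scipy.spatial.transform import Rotation as R
        T=np.eye(4);T[:3,:3]=R.from_euler('xyz',s["tool_rot"]).as_matrix();T[:3,3]=s["eef_pos"]; M=T@d["hand_eye"]
    W=P@M[:3,:3].T+M[:3,3]; W[z==0]=np.nan; return W
def save(d,n,crop=None,sc=1):
    im=d["image"][:,:,::-1]
    if crop: im=im[crop[1]:crop[3],crop[0]:crop[2]]
    cv2.imwrite("pics/"+n,cv2.resize(im,None,fx=sc,fy=sc,interpolation=cv2.INTER_CUBIC))
E
python3 - <<'E'
from h import *
s=ctrl.read_state(); print({k:np.round(v,3) for k,v in s.items()})
for n in("scene","side","wrist"):
    s,d=grab(n); save(d,n+"0.png"); np.save(n+"0.npy",cloud(d,s)); np.save(n+"0i.npy",d["image"])
    print(n, d["vertical_fov"],d["cx"],d["cy"])
E
```

```text
{'clock': np.float64(0.0), 'qpos': array([ 1.076,  0.629,  0.038,  1.518, -0.027,  0.996, -0.02 ]), 'qd': array([ 0.001,  0.001,  0.001, -0.001, -0.001,  0.   ,  0.   ]), 'tau': array([-1.0000e-03, -5.6340e+01,  1.2260e+00, -1.9345e+01,  1.1000e-02,
        1.1000e-02, -0.0000e+00]), 'eef_pos': array([ 270.016, -590.57 ,  230.407]), 'tool_rot': array([-3.14 ,  0.   ,  0.429]), 'force': array([ 0.104,  0.585, -0.618]), 'torque': array([-0.006, -0.008, -0.022]), 'width': np.float64(85.413)}
scene 55.337999928415854 319.9983312414902 242.42945150868744
side 47.088744790545604 322.9591382095373 241.84393642290226
wrist 66.77294726055567 315.6258249722007 245.06883616171064
```

View pics/scene0.png

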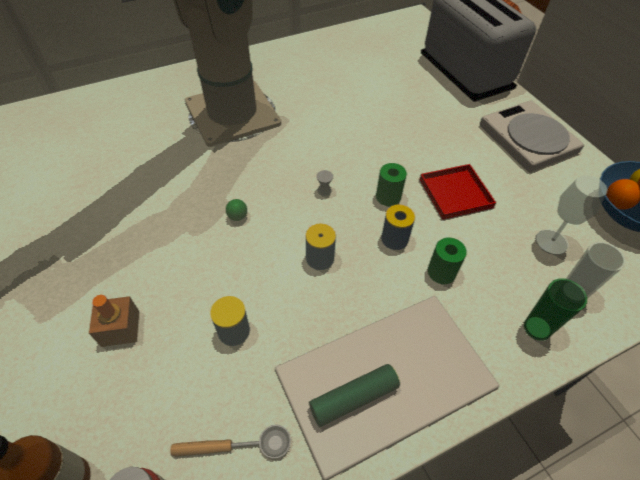

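View pics/side0.png

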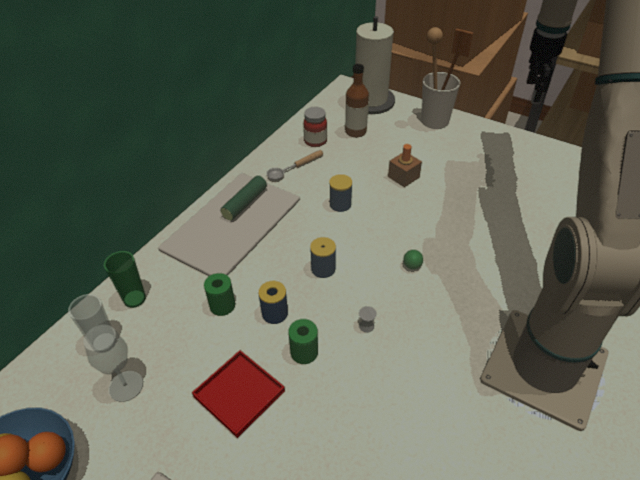

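View pics/wrist0.png

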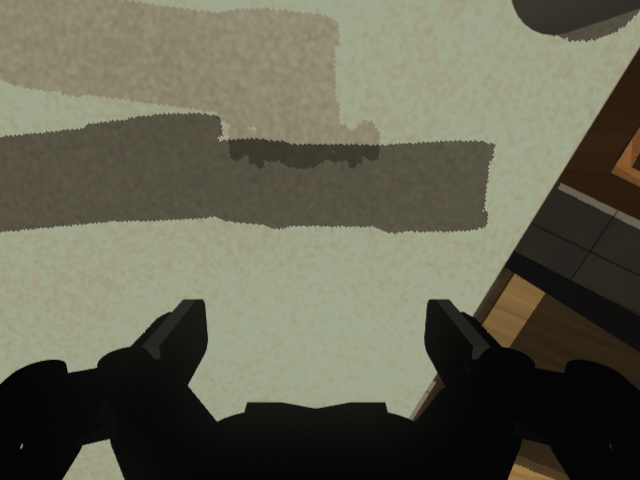

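Candidates in the scene view: yellow lids at (320,232), which has a small dot hole, (400,213), a wide hole, and (229,307), no hole. The green look-alikes are at (392,180) and (449,255). The gauge is in its stand at (104,308) and the tray is at (457,190). I'll confirm with an enlarged crop and measure positions.

```bash
python3 - <<'E'
from h import *
from scipy import ndimage as nd
tiles=[]
im=np.load("scene0i.npy")
for (u,v) in((320,240),(400,222),(229,315),(112,320)):
    tiles.append(cv2.resize(im[v-40:v+40,u-40:u+40,::-1],(380,280),interpolation=cv2.INTER_CUBIC))
cv2.imwrite("pics/crop0.png",np.vstack([np.hstack(tiles[:2]),np.hstack(tiles[2:])]))
for n in("scene","side"):
    im=np.load(n+"0i.npy"); W=np.load(n+"0.npy")
    hsv=cv2.cvtColor(im,cv2.COLOR_RGB2HSV)
    z=W[...,2]
    print(n)
    m={"yellow":(hsv[...,0]>20)&(hsv[...,0]<32)&(hsv[...,1]>180)&(z>70)&(z<90),
       "red":((hsv[...,0]<4)|(hsv[...,0]>176))&(hsv[...,1]>200)&(z<40),
       "orange":(hsv[...,0]>4)&(hsv[...,0]<15)&(hsv[...,1]>180)&(z>60)&(z<140),
       "green":(hsv[...,0]>50)&(hsv[...,0]<75)&(hsv[...,1]>150)&(z>73)&(z<90)}
    for k,mm in m.items():
        l,c=nd.label(mm)
        for i in range(1,c+1):
            q=l==i
            if q.sum()<60: continue
            P=W[q]; uv=np.argwhere(q).mean(0)[::-1]
            (cc,sz,an)=cv2.minAreaRect(P[:,:2].astype(np.float32))
            ce,r=cv2.minEnclosingCircle(P[:,:2].astype(np.float32))
            print(k,uv.round(),"n",q.sum(),"med",np.median(P,0).round(1),"zmax",P[:,2].max().round(1),"rect",np.round(cc,1),np.round(sz,1),round(an,1),"circ",np.round(ce,1),round(r,1))
E
```

```text
scene
yellow [400. 216.] n 419 med [554.5 174.1  80.4] zmax 83.8 rect [553.4 174.5] [55.5 57.2] 48.7 circ [552.4 174.6] 30.1
yellow [320. 235.] n 508 med [530.7   6.7  80.7] zmax 83.9 rect [529.7   7.7] [53.1 55.9] 65.0 circ [529.9   7. ] 28.8
yellow [227. 311.] n 782 med [ 610.5 -211.    80.8] zmax 85.1 rect [ 609.8 -211. ] [55.5 57. ] 73.4 circ [ 609.6 -210.9] 29.2
red [459. 191.] n 1975 med [500.4 382.    4.7] zmax 23.1 rect [500.3 372. ] [129.1 131.1] 80.2 circ [498.6 373.8] 89.6
orange [625. 192.] n 647 med [702.7 641.7  79.1] zmax 97.4 rect [697.9 648.6] [52.7 55.9] 72.8 circ [698.7 652.4] 31.3
orange [ 99. 301.] n 111 med [ 515.  -399.5  109.2] zmax 112.0 rect [ 515.2 -399.5] [18.9 19.5] 33.0 circ [ 514.4 -400.1] 10.9
green [394. 173.] n 240 med [444.9 227.5  80.5] zmax 83.7 rect [442.7 225.2] [51.6 52.5] 31.8 circ [442.5 222.9] 29.2
green [451. 250.] n 446 med [669.  217.9  80.3] zmax 83.6 rect [667.9 217.8] [53.9 54.8] 35.6 circ [667.1 218.4] 29.5
side
red [218. 403.] n 794 med [526.5 417.    5.7] zmax 24.9 rect [503.1 400.1] [ 76.6 129.8] 80.4 circ [502.4 399.1] 74.2
red [232. 393.] n 62 med [510.6 380.2   3.6] zmax 9.5 rect [508.3 381.6] [25.2 26.3] 72.7 circ [508.8 379.1] 15.0
orange [ 30. 452.] n 1895 med [692.8 676.4  90.9] zmax 131.5 rect [698.9 673.2] [94.8 55.9] 58.6 circ [695.8 676.2] 49.7
```

View pics/crop0.png

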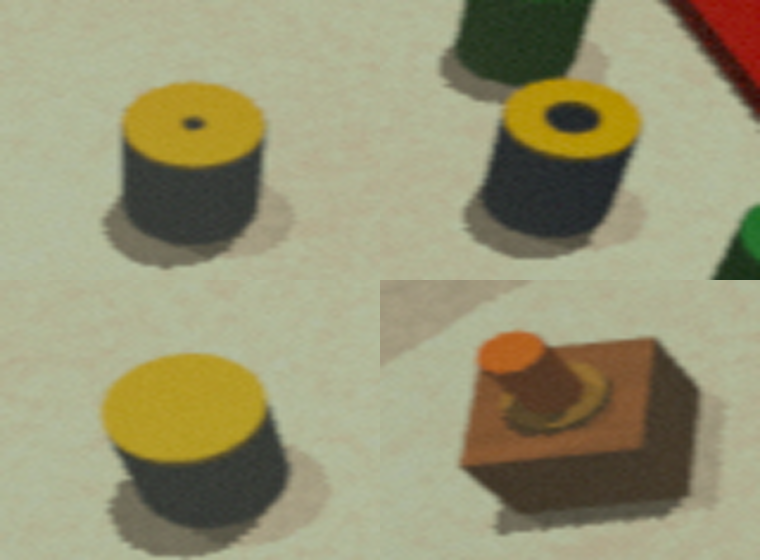

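The crop confirms it. The small hole is on the tumbler at (530,7), the wide hole at (553,174) and the closed lid at (610,-211). The gauge is near (515,-400) and the tray near (500,372).

```bash
cat >> h.py <<'E'
from scipy.spatial.transform import Rotation as R
def delta(x,y,z,s=None):
    s=s or ctrl.read_state(); M=R.from_euler('xyz',s["tool_rot"]).as_matrix()
    return (M.T@(np.array([x,y,z])-s["eef_pos"])).round(1)
E
python3 - <<'E'
from h import *
s,d=grab("wrist"); print(d["hand_eye"].round(3)); print(delta(515,-400,200),s["tool_rot"])
E
```

```text
[[-1.00000e-03 -9.66000e-01 -2.57000e-01  6.52470e+01]
 [ 1.00000e+00 -1.00000e-03 -0.00000e+00 -4.96000e-01]
 [-0.00000e+00 -2.57000e-01  9.66000e-01 -1.43134e+02]
 [ 0.00000e+00  0.00000e+00  0.00000e+00  1.00000e+00]]
[302.  -71.7  30.8] [-3.14012009e+00 -3.83638778e-06  4.28734978e-01]
```

```bash
python3 -m jog '55 -13 5 0 0 0 1; 110 -26 10 0 0 0 1; 165 -39 15 0 0 0 1; 220 -52 20 0 0 0 1; 265 -63 25 0 0 0 1; 282 -71.5 30 0 0 0 1; 282 -71.5 30 0 0 0 1; 282 -71.5 30 0 0 0 1'
python3 - <<'E'
from h import *
s,d=grab("wrist"); save(d,"w1.png"); W=cloud(d,s); np.save("w1.npy",W)
hsv=cv2.cvtColor(d["image"],cv2.COLOR_RGB2HSV)
m=(hsv[...,0]>4)&(hsv[...,0]<15)&(hsv[...,1]>150)&(W[...,2]>103)&(W[...,2]<115)
P=W[m]; print(s["clock"],m.sum(),np.argwhere(m).mean(0),np.median(P,0),cv2.minEnclosingCircle(P[:,:2].astype(np.float32)),s["eef_pos"],s["tool_rot"])
E
```

```text
clock: 1.2
eef_pos: [494.9, -411.1, 201.5]
tool_rot: [3.141, 0.002, 0.426]
force: [-0.1, -1.0, 0.4]
width: 85.2
1.2 1013 [211.18262586 317.72754195] [ 514.21357464 -399.11567402  108.44395402] ((603.8908081054688, -457.4281921386719), 119.34403991699219) [ 494.93221635 -411.13318322  201.47413376] [3.14071915e+00 1.88683379e-03 4.25728992e-01]
```

View pics/w1.png

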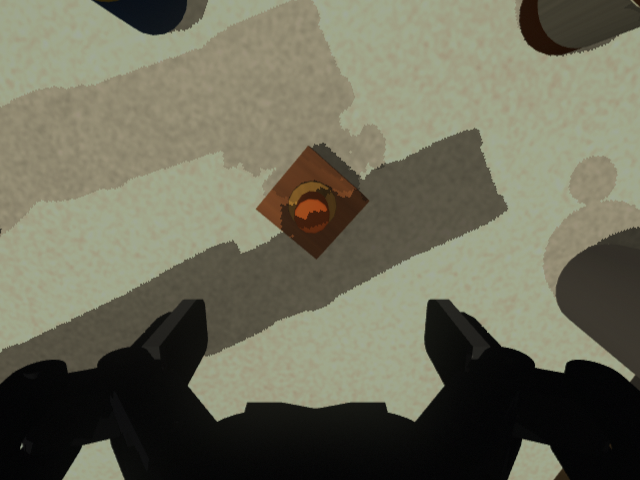

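The wrist view shows the gauge handle at about (313,212), which is world (514.2,-399.1). That agrees with the scene camera to within 1 mm.

```bash
python3 - <<'E'
from h import *
print(delta(514.4,-399.3,71))
E
```

```text
[ 22.9  -3.1 130.6]
```

```bash
python3 -m jog '23 -3 20 0 0 0 1; 23 -3 60 0 0 0 1; 23 -3 95 0 0 0 1; 23 -3 120 0 0 0 1; 23 -3 130 0 0 0 1; 23 -3 130 0 0 0 1; 23 -3 130 0 0 0 1; 23 -3 130 0 0 0 1'; python3 -c "
from h import *
s,d=grab('wrist'); save(d,'w2.png')"
```

```text
clock: 2.25
eef_pos: [517.4, -397.1, 72.5]
tool_rot: [3.14, -0.001, 0.429]
force: [0.3, 0.1, 0.5]
width: 85.5
```

View pics/w2.png

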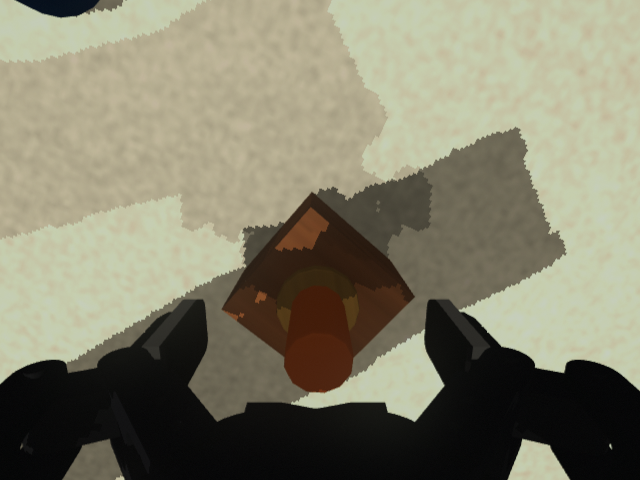

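```bash
python3 -c "
from h import *
s=ctrl.read_state(); print(s['clock'],s['eef_pos'],s['qd'].round(3),delta(514.4,-399.3,71))"
```

```text
2.3 [ 517.29537608 -397.0043155    72.38312976] [-0.     0.003  0.     0.003  0.001 -0.001 -0.001] [-3.6  0.9  1.4]
```

```bash
python3 -c "
from h import *
for i in range(2):
  s,d=grab('wrist'); W=cloud(d,s)
  hsv=cv2.cvtColor(d['image'],cv2.COLOR_RGB2HSV)
  m=(hsv[...,0]<15)&(hsv[...,1]>150)&(W[...,2]>104)&(W[...,2]<115)
  P=W[m]; print(m.sum(),P.mean(0),P.min(0),P.max(0),s['eef_pos'])"
```

```text
3568 [ 515.10946524 -398.38310718  108.15486488] [ 502.2249107  -410.65292717  104.0179647 ] [ 525.94786364 -387.14167543  110.64566148] [ 517.29537608 -397.0043155    72.38312976]
3571 [ 515.04690538 -398.40069137  108.15595631] [ 502.30706033 -410.69248714  104.00199101] [ 525.53742766 -386.94055982  110.43711584] [ 517.14893682 -396.9310334    72.2404549 ]
```

```bash
python3 -m jog '-2.5 0.5 1 0 0 0 1; -2.5 0.5 1 0 0 0 1; -2.5 0.5 1 0 0 0 0; -2.5 0.5 1 0 0 0 -1; -2.5 0.5 1 0 0 0 -1; -2.5 0.5 1 0 0 0 -1; -2.5 0.5 1 0 0 0 -1; -2.5 0.5 1 0 0 0 -1'
```

```text
clock: 3.4
eef_pos: [514.9, -398.2, 70.6]
tool_rot: [3.141, -0.0, 0.429]
force: [0.6, 0.2, 2.6]
width: 22.5
```

```bash
python3 -m jog '-2.5 0.5 -4 0 0 0 -1; -2.5 0.5 -20 0 0 0 -1; -2.5 0.5 -45 0 0 0 -1; -2.5 0.5 -75 0 0 0 -1; -2.5 0.5 -100 0 0 0 -1; -2.5 0.5 -110 0 0 0 -1; -2.5 0.5 -110 0 0 0 -1; -2.5 0.5 -110 0 0 0 -1'; python3 -c "
from h import *
s,d=grab('wrist'); save(d,'w3.png'); print(delta(520,174.5,182))"
```

```text
clock: 4.4
eef_pos: [511.9, -399.0, 179.3]
tool_rot: [-3.14, 0.001, 0.429]
force: [-0.7, -0.5, -1.4]
width: 22.6
[ 245.9 -518.2   -2.1]
```

View pics/w3.png

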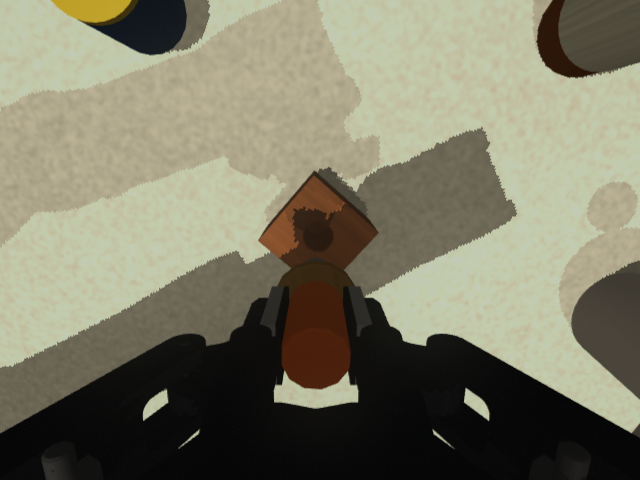

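The gauge is held clear of the stand, whose empty hole shows at (318,237). I'll carry it to just short of the wide-holed tumbler.

```bash
python3 -c "
from h import *
print(delta(505,150,182))"
```

```text
[ 222.1 -502.2   -2.1]
```

```bash
python3 -m jog '8 -18 -1 0 0 0 -1; 25 -56 -2 0 0 0 -1; 44 -100 -2 0 0 0 -1; 64 -144 -2 0 0 0 -1; 84 -189 -2 0 0 0 -1; 104 -234 -2 0 0 0 -1; 124 -279 -2 0 0 0 -1; 143 -324 -2 0 0 0 -1'; python3 -c "
from h import *
print(delta(505,150,182))"
```

```text
clock: 5.45
eef_pos: [506.9, -42.4, 182.2]
tool_rot: [-3.141, 0.0, 0.43]
force: [0.2, -0.3, -1.1]
width: 22.3
[  78.5 -175.6    0.3]
```

```bash
python3 -m jog '16 -38 0 0 0 0 -1; 36 -82 0 0 0 0 -1; 56 -126 0 0 0 0 -1; 70 -157 0 0 0 0 -1; 77 -172 0 0 0 0 -1; 79 -177 0 0 0 0 -1; 79 -177 0 0 0 0 -1; 79 -177 0 0 0 0 -1'; python3 - <<'E'
from h import *
for k in range(2): s,d=grab("wrist")
save(d,"w4.png"); W=cloud(d,s)
print(s["clock"],s["eef_pos"],s["tool_rot"])
hsv=cv2.cvtColor(d["image"],cv2.COLOR_RGB2HSV)
m=(hsv[...,0]>20)&(hsv[...,0]<32)&(hsv[...,1]>180)&(W[...,2]>70)&(W[...,2]<90)
c,_=cv2.findContours(m.astype(np.uint8),cv2.RETR_CCOMP,cv2.CHAIN_APPROX_NONE)
for q in c:
    if len(q)<40: continue
    q=q[:,0]; P=W[q[:,1],q[:,0]]; print(len(q),q.mean(0),cv2.minEnclosingCircle(P[:,:2].astype(np.float32)),np.median(P[:,2]), cv2.fitEllipse(P[:,:2].astype(np.float32)))
E
```

```text
clock: 6.45
eef_pos: [506.3, 146.6, 182.3]
tool_rot: [3.141, 0.001, 0.426]
force: [-0.1, 0.1, -2.0]
width: 22.6
6.5 [506.31108412 146.74884852 182.31357546] [3.14098362e+00 3.90467698e-04 4.26336412e-01]
223 [501.90134529 291.92825112] ((528.2581787109375, 8.566556930541992), 30.195844650268555) 79.49801915537861 ((528.8052978515625, 9.050339698791504), (57.226280212402344, 58.38697814941406), 37.334590911865234)
250 [304.136 164.4  ] ((552.27587890625, 176.3594512939453), 29.245162963867188) 80.31990658983732 ((552.3405151367188, 176.30592346191406), (57.41974639892578, 57.52688980102539), 37.234683990478516)
106 [304.         165.51886792] ((552.1173095703125, 176.4625701904297), 12.667694091796875) 79.56881995864802 ((552.1244506835938, 176.45330810546875), (24.58954429626465, 24.877544403076172), 63.79937744140625)
```

View pics/w4.png

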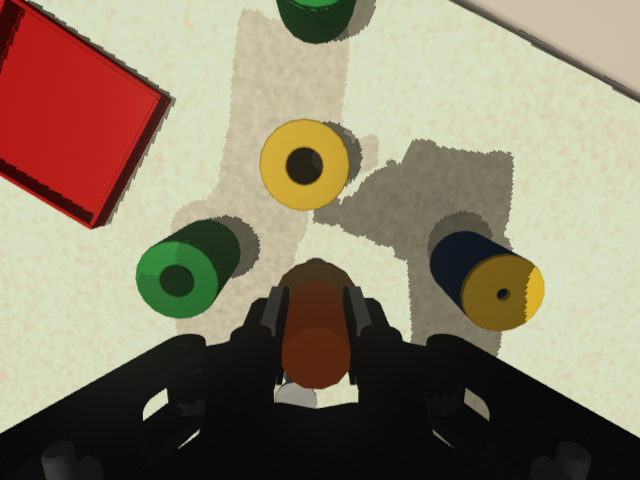

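The wide hole shows at pixel (304,165), world (552.1,176.4). Next I measure where the held handle sits with the same camera, so that bias cancels.

```bash
python3 - <<'E'
from h import *
s,d=grab("wrist"); W=cloud(d,s)
hsv=cv2.cvtColor(d["image"],cv2.COLOR_RGB2HSV)
m=(hsv[...,0]<15)&(hsv[...,1]>150)&(W[...,2]>180)
z=W[...,2][m]; print(np.percentile(z,[1,25,50,75,99]))
m&=abs(W[...,2]-218)<6
P=W[m]; print(s["eef_pos"],m.sum(),P.mean(0),cv2.fitEllipse(cv2.convexHull(P[:,:2].astype(np.float32))))
print(delta(552.1,176.2,182.3))
E
```

```text
[181.25744103 207.04685446 219.53198183 220.33037223 221.45434371]
[506.319607   146.99514641 182.34829171] 4056 [506.75776793 147.87576501 219.49162748] ((504.91192626953125, 147.26661682128906), (23.339797973632812, 24.5429630279541), 52.869564056396484)
[53.6 -7.4  0.1]
```

```bash
python3 -m jog '20 -3 0 0 0 0 -1; 45 -6 0 0 0 0 -1; 54 -7.3 0 0 0 0 -1; 54 -7.3 0 0 0 0 -1; 54 -7.3 15 0 0 0 -1; 54 -7.3 28 0 0 0 -1; 54 -7.3 33 0 0 0 -1; 54 -7.3 33 0 0 0 -1'; python3 - <<'E'
from h import *
s,d=grab("side"); save(d,"s5.png",(200,220,360,400),4)
s,d=grab("scene"); save(d,"c5.png",(330,120,470,270),4)
s,d=grab("wrist"); save(d,"w5.png")
print(s["eef_pos"],delta(552.1,176.2,182.3))
E
```

```text
clock: 7.6
eef_pos: [551.8, 177.2, 148.7]
tool_rot: [-3.142, 0.001, 0.429]
force: [-0.0, 0.8, -0.9]
width: 22.8
[552.48014828 177.46152667 149.45373118] [ -1.    1.  -32.6]
```

View pics/s5.png

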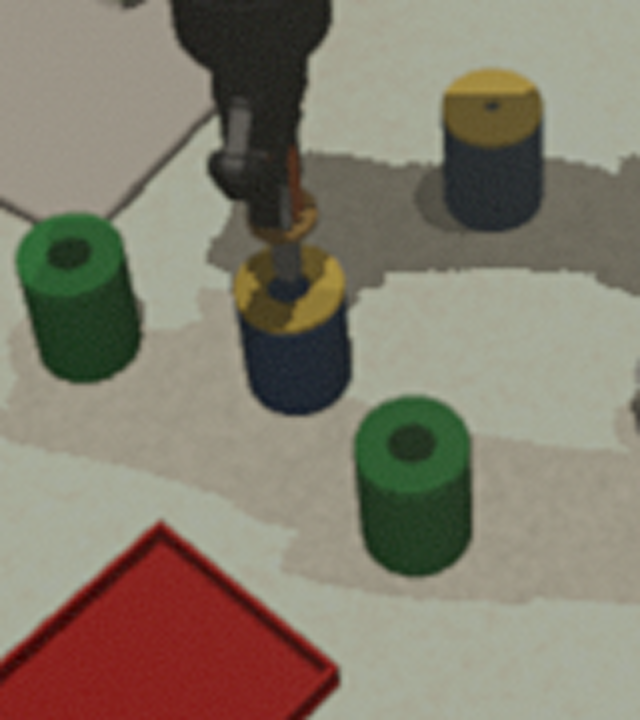

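View pics/c5.png

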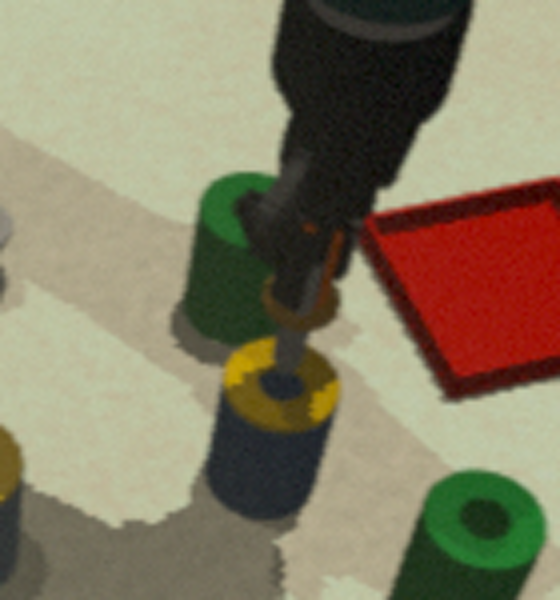

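The side crop shows the tip at (288,285) over the hole centred at (290,292). The scene crop agrees to about 1–2 mm.

```bash
python3 -m jog '-0.7 0.7 4 0 0 0 -1; -0.7 0.7 10 0 0 0 -1; -0.7 0.7 16 0 0 0 -1; -0.7 0.7 22 0 0 0 -1; -0.7 0.7 25 0 0 0 -1; -0.7 0.7 25 0 0 0 -1'
```

```text
clock: 8.5
eef_pos: [551.8, 176.5, 124.0]
tool_rot: [-3.142, 0.001, 0.429]
force: [1.0, 0.3, -1.6]
width: 22.6
```

```bash
python3 -m jog '0 0 7 0 0 0 -1; 0 0 14 0 0 0 -1; 0 0 21 0 0 0 -1; 0 0 26 0 0 0 -1; 0 0 28 0 0 0 -1; 0 0 28 0 0 0 -1'; python3 - <<'E'
from h import *
s,d=grab("side"); save(d,"s6.png",(200,220,360,400),4)
s,d=grab("wrist"); save(d,"w6.png"); print(s["eef_pos"],s["force"])
E
```

```text
clock: 9.25
eef_pos: [551.9, 176.5, 96.2]
tool_rot: [3.142, 0.0, 0.429]
force: [-0.3, -0.7, -1.2]
width: 22.8
[552.01449062 176.5237699   96.37504502] [ 0.10081891  0.11151836 -1.46066474]
```

View pics/s6.png

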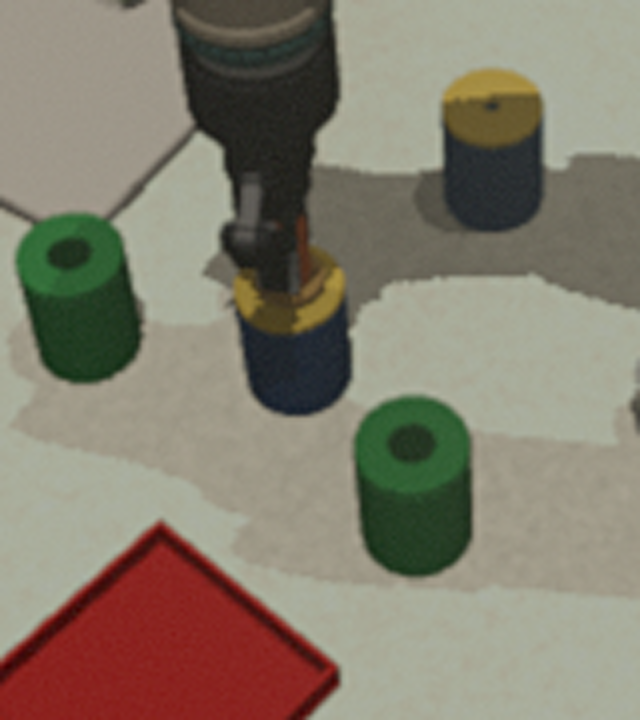

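The collar is about 3 mm above the lid. I'll lower until it touches.

```bash
python3 -m jog '0 0 1.5 0 0 0 -1; 0 0 3 0 0 0 -1; 0 0 3 0 0 0 -1; 0 0 3 0 0 0 -1'
```

```text
clock: 9.85
eef_pos: [551.9, 176.5, 93.3]
tool_rot: [3.142, 0.0, 0.429]
force: [1.1, 0.1, -1.6]
width: 22.8
```

```bash
python3 -m jog '0 0 0.7 0 0 0 -1; 0 0 1.4 0 0 0 -1; 0 0 1.4 0 0 0 -1'
```

```text
clock: 10.22
eef_pos: [552.0, 176.5, 92.5]
tool_rot: [-3.142, -0.0, 0.429]
force: [-1.2, -0.1, 5.1]
width: 22.7
```

Contact: the force rose by about 6.5 N. Now I release and rise.

```bash
python3 -m jog '0 0 1 0 0 0 0; 0 0 1 0 0 0 1; 0 0 1 0 0 0 1; 0 0 1 0 0 0 1; 0 0 -15 0 0 0 1; 0 0 -45 0 0 0 1; 0 0 -80 0 0 0 1; 0 0 -90 0 0 0 1'; python3 - <<'E'
from h import *
s,d=grab("side"); save(d,"s7.png",(200,220,360,400),4)
s,d=grab("wrist"); save(d,"w7.png"); print(s["eef_pos"],s["tool_rot"],delta(500,-4,180))
E
```

```text
clock: 11.22
eef_pos: [553.5, 177.0, 185.1]
tool_rot: [3.141, -0.005, 0.429]
force: [0.3, -0.1, 0.3]
width: 85.4
[553.34672933 176.98023209 185.03121753] [ 3.14120381 -0.00492904  0.42870974] [-123.1  142.5    3.2]
```

View pics/s7.png

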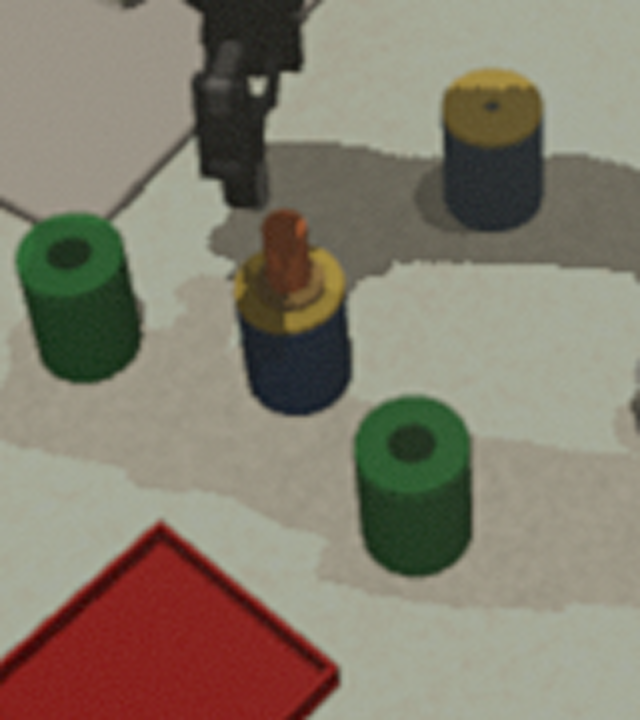

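View pics/w7.png

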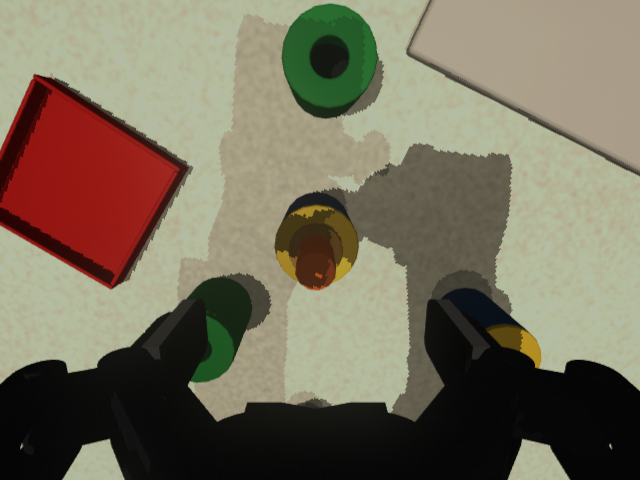

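The side view shows the collar seated on the lid at (290,290) and the gauge upright. Next is the small-holed tumbler.

```bash
python3 -m jog '-20 25 0 0 0 0 1; -55 65 0 0 0 0 1; -90 105 0 0 0 0 1; -118 135 0 0 0 0 1; -124 142 0 0 0 0 1; -124 142 0 0 0 0 1; -124 142 0 0 0 0 1; -124 142 0 0 0 0 1'; python3 - <<'E'
from h import *
for k in range(2): s,d=grab("wrist")
save(d,"w8.png"); W=cloud(d,s)
print(s["clock"],s["eef_pos"],s["tool_rot"])
hsv=cv2.cvtColor(d["image"],cv2.COLOR_RGB2HSV)
m=(hsv[...,0]>20)&(hsv[...,0]<32)&(hsv[...,1]>180)&(W[...,2]>70)&(W[...,2]<90)
c,_=cv2.findContours(m.astype(np.uint8),cv2.RETR_CCOMP,cv2.CHAIN_APPROX_NONE)
for q in c:
    if len(q)<25: continue
    q=q[:,0]; P=W[q[:,1],q[:,0]]; print(len(q),q.mean(0),np.median(P[:,2]), cv2.fitEllipse(P[:,:2].astype(np.float32)))
print(delta(528.8,8.5,38))
E
```

```text
clock: 12.32
eef_pos: [498.5, -2.7, 181.7]
tool_rot: [-3.141, -0.0, 0.431]
force: [0.4, -1.1, -0.8]
width: 85.4
12.375 [498.41489425  -2.96836726 181.75008135] [-3.14125373e+00 -1.13112676e-04  4.30801292e-01]
178 [627.92696629 227.01123596] 79.03631327474487 ((598.356201171875, -193.42056274414062), (19.329818725585938, 56.829437255859375), 124.25357055664062)
462 [321.60822511 207.97835498] 80.33947019952481 ((531.8458862304688, 9.0490083694458), (49.660762786865234, 58.88730239868164), 0.24355606734752655)
26 [347.53846154 210.30769231] 80.56191317079842 ((529.701171875, -12.011958122253418), (3.7456655502319336, 6.387144088745117), 177.78736877441406)
40 [320. 199.] 79.49721445519093 ((528.6610107421875, 8.270971298217773), (9.552266120910645, 9.778515815734863), 65.34678649902344)
417 [92.04316547 50.72182254] 80.26584455012056 ((551.8121337890625, 175.52505493164062), (52.79898452758789, 55.26746368408203), 27.43666648864746)
[ 32.5   2.1 143.8]
```

View pics/w8.png

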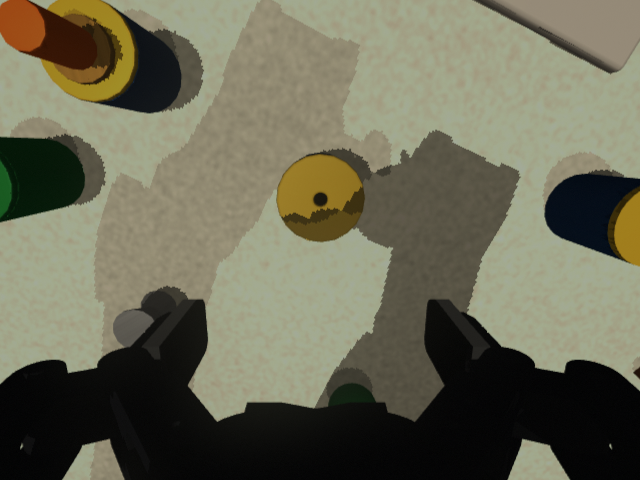

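The hole is centred at pixel (320,199), world (528.7,8.3), and is small at about 9.6 mm. I'm lowering around it.

```bash
python3 -m jog '20 1.5 0 0 0 0 1; 32.4 2 10 0 0 0 1; 32.4 2 50 0 0 0 1; 32.4 2 85 0 0 0 1; 32.4 2 85 0 0 0 1; 32.4 2 85 0 0 0 1'; python3 -c "
from h import *
s,d=grab('wrist');save(d,'w9.png');print(delta(528.7,8.3,34),s['eef_pos'])"
```

```text
clock: 13.18
eef_pos: [529.0, 7.6, 97.4]
tool_rot: [3.141, -0.001, 0.429]
force: [-0.5, 1.0, -0.4]
width: 85.3
[-0.5 -1.  64. ] [529.01008908   7.57904879  97.44560287]
```

View pics/w9.png

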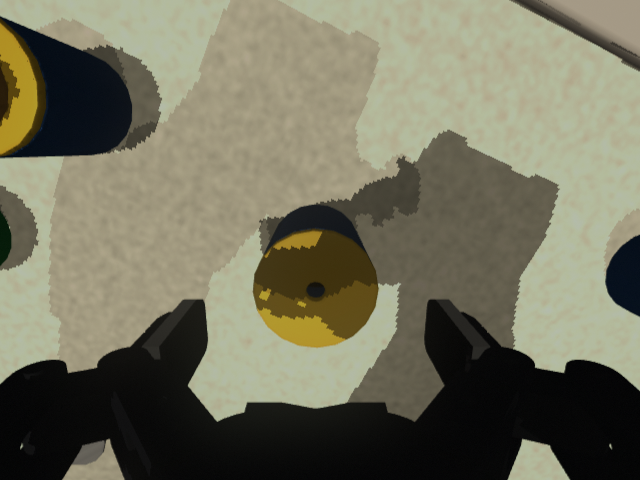

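The tumbler is centred between the fingers, with the hole at (316,290). I'll descend and grip.

```bash
python3 -m jog '0 -0.5 20 0 0 0 1; 0 -0.5 45 0 0 0 1; 0 -0.5 60 0 0 0 1; 0 -0.5 64 0 0 0 1; 0 -0.5 64 0 0 0 1; 0 -0.5 64 0 0 0 1'; python3 -m jog '0 0 0 0 0 0 0.5; 0 0 0 0 0 0 0; 0 0 0 0 0 0 -1; 0 0 0 0 0 0 -1; 0 0 0 0 0 0 -1; 0 0 0 0 0 0 -1'
```

```text
clock: 13.98
eef_pos: [528.9, 7.9, 33.7]
tool_rot: [3.141, -0.001, 0.429]
force: [-1.2, 0.5, -0.1]
width: 85.2
clock: 14.72
eef_pos: [528.7, 7.8, 33.8]
tool_rot: [3.141, -0.001, 0.429]
force: [0.0, -0.2, 6.1]
width: 59.7
```

```bash
python3 -m jog '0 0 -4 0 0 0 -1; 0 0 -20 0 0 0 -1; 0 0 -50 0 0 0 -1; 0 0 -85 0 0 0 -1; 0 0 -115 0 0 0 -1; 0 0 -132 0 0 0 -1; 0 0 -136 0 0 0 -1; 0 0 -136 0 0 0 -1'; python3 -c "
from h import *
s,d=grab('scene');save(d,'c10.png');print(delta(500,372,170),delta(500,372,170)*.5)"
```

```text
clock: 15.72
eef_pos: [528.0, 8.0, 169.0]
tool_rot: [-3.141, 0.0, 0.429]
force: [-0.1, 0.4, -2.2]
width: 59.5
[ 126.2 -342.6   -1.5] [  63.1  -171.3    -0.75]
```

View pics/c10.png

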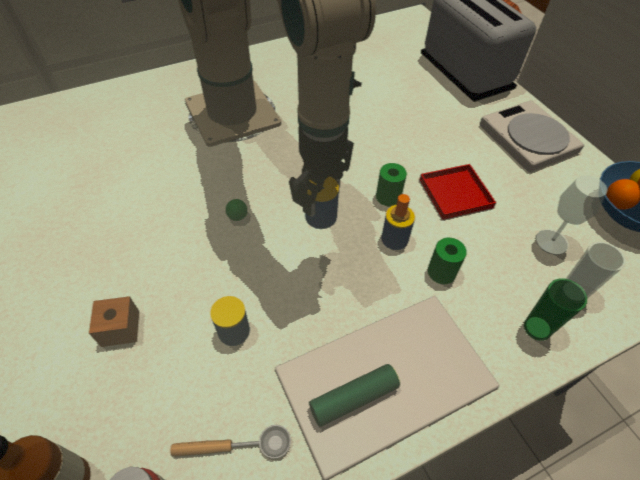

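The tumbler is held upright at (322,205) in the scene view, and its bottom (about 135 mm) is above the gauge top (108 mm). I'm carrying it to the tray.

```bash
python3 -m jog '6 -15 0 0 0 0 -1; 18 -48 0 0 0 0 -1; 32 -88 0 0 0 0 -1; 47 -128 0 0 0 0 -1; 62 -168 0 0 0 0 -1; 77 -208 0 0 0 0 -1; 92 -248 0 0 0 0 -1; 106 -286 0 0 0 0 -1'; python3 -m jog '10 -28 0 0 0 0 -1; 17 -47 0 0 0 0 -1; 20 -56 0 0 0 0 -1; 20 -56 0 0 0 0 -1; 20 -56 0 0 0 0 -1'; python3 - <<'E'
from h import *
for n in("scene","wrist","side"):
    s,d=grab(n); save(d,n[0]+"11.png"); W=cloud(d,s)
    hsv=cv2.cvtColor(d["image"],cv2.COLOR_RGB2HSV)
    m=((hsv[...,0]<4)|(hsv[...,0]>176))&(hsv[...,1]>180)&(W[...,2]<30)
    P=W[m]; P=P[abs(P[:,0]-500)<100]; print(n,cv2.minAreaRect(P[:,:2].astype(np.float32)))
print(s["eef_pos"],delta(500,372,40))
E
```

```text
clock: 16.77
eef_pos: [504.2, 314.9, 167.9]
tool_rot: [-3.141, 0.002, 0.43]
force: [1.2, -0.0, -2.6]
width: 59.7
clock: 17.4
eef_pos: [501.1, 369.6, 168.9]
tool_rot: [3.14, 0.001, 0.427]
force: [0.3, -0.3, -1.5]
width: 59.9
scene ((499.4827575683594, 372.133056640625), (130.3828125, 131.18743896484375), 80.31571197509766)
wrist ((498.9801025390625, 375.1999206542969), (128.90045166015625, 128.73489379882812), 80.37694549560547)
side ((498.6426696777344, 374.46044921875), (128.97972106933594, 130.658935546875), 80.3749771118164)
[501.21253746 369.84426321 169.02379061] [ -0.3  -2.3 129.1]
```

View pics/w11.png

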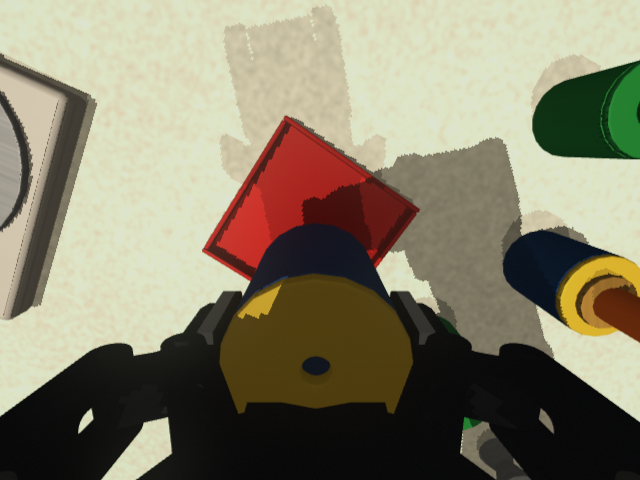

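View pics/s11.png

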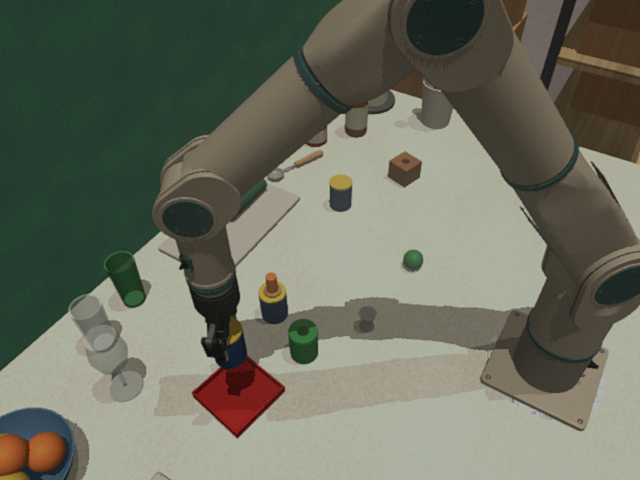

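Three cameras put the tray centre at about (499,374). The tumbler is held upright above it, so I'm lowering.

```bash
python3 -m jog '0 -4.5 10 0 0 0 -1; 0 -4.5 40 0 0 0 -1; 0 -4.5 75 0 0 0 -1; 0 -4.5 105 0 0 0 -1; 0 -4.5 122 0 0 0 -1; 0 -4.5 127 0 0 0 -1; 0 -4.5 127 0 0 0 -1; 0 -4.5 127 0 0 0 -1'
```

```text
clock: 18.55
eef_pos: [499.6, 376.0, 43.1]
tool_rot: [-3.141, -0.002, 0.429]
force: [-0.3, 0.4, -3.1]
width: 59.7
```

```bash
python3 -m jog '0 0 2 0 0 0 -1; 0 0 4 0 0 0 -1; 0 0 4.5 0 0 0 -1; 0 0 4.5 0 0 0 -1'
```

```text
clock: 19.05
eef_pos: [498.9, 375.5, 37.9]
tool_rot: [-3.141, -0.0, 0.429]
force: [-0.4, -0.4, 2.5]
width: 59.8
```

The force has risen by about 5 N, so the tumbler is on the floor. I'll nudge slightly further, then release and rise.

```bash
python3 -m jog '0 0 0.4 0 0 0 -1; 0 0 0.4 0 0 0 -1; 0 0 0.4 0 0 0 0.4; 0 0 0.4 0 0 0 1; 0 0 0.4 0 0 0 1; 0 0 0.4 0 0 0 1'; python3 -m jog '0 0 -15 0 0 0 1; 0 0 -45 0 0 0 1; 0 0 -85 0 0 0 1; 0 0 -115 0 0 0 1; 0 0 -130 0 0 0 1; 0 0 -130 0 0 0 1;-30 0 -130 0 0 0 1;-40 0 -130 0 0 0 1'; python3 - <<'E'
from h import *
for n in("scene","wrist","side"):
    s,d=grab(n); save(d,n[0]+n[1]+"12.png"); W=cloud(d,s)
    hsv=cv2.cvtColor(d["image"],cv2.COLOR_RGB2HSV)
    m=(hsv[...,0]>20)&(hsv[...,0]<32)&(hsv[...,1]>180)&(W[...,2]>60)&(W[...,2]<95)
    c,_=cv2.findContours(m.astype(np.uint8),cv2.RETR_EXTERNAL,cv2.CHAIN_APPROX_NONE)
    for q in c:
        if len(q)<40: continue
        q=q[:,0]; P=W[q[:,1],q[:,0]]; print(n,q.mean(0).round(),np.median(P[:,2]).round(1), np.round(cv2.minEnclosingCircle(P[:,:2].astype(np.float32))[0],1))
print(s["eef_pos"],s["clock"])
E
```

```text
clock: 19.8
eef_pos: [498.9, 375.5, 36.9]
tool_rot: [3.142, -0.0, 0.429]
force: [-0.5, -0.0, -0.2]
width: 85.3
clock: 20.8
eef_pos: [460.2, 357.6, 165.6]
tool_rot: [3.141, 0.004, 0.429]
force: [0.2, -0.5, 0.1]
width: 85.4
scene [227. 311.] 80.8 [ 609.7 -210.5]
scene [400. 217.] 80.3 [552.8 174.9]
scene [465. 169.] 83.8 [500.5 373.3]
wrist [611. 239.] 80.1 [551.1 178. ]
wrist [315. 183.] 84.2 [499.1 376.2]
[461.29862331 358.33528182 166.16952344] 20.9
```

View pics/si12.png

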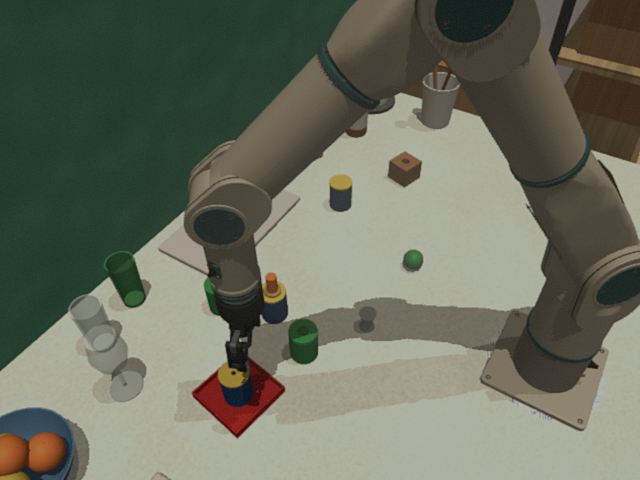

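View pics/wr12.png

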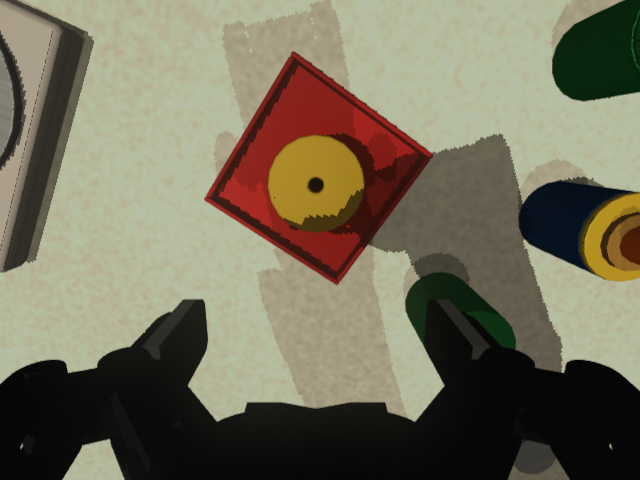

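View pics/sc12.png

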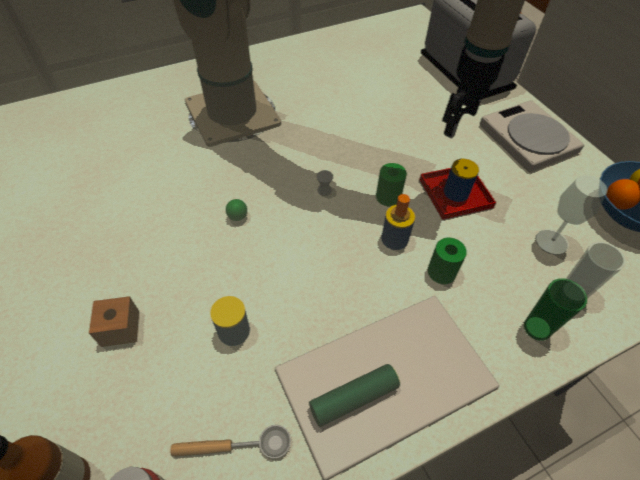

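The views show the small-holed tumbler upright in the tray (wrist (315,183), lid at z≈84), the gauge standing in its lid at (400,217), and the closed tumbler unmoved. I'll check the gauge depth once more and hand in.

```bash
python3 - <<'E'
from h import *
s,d=grab("scene"); W=cloud(d,s)
hsv=cv2.cvtColor(d["image"],cv2.COLOR_RGB2HSV)
m=(hsv[...,0]<15)&(hsv[...,1]>150)&(abs(W[...,0]-552)<25)&(abs(W[...,1]-175)<25)&(W[...,2]>95)
P=W[m]; print(m.sum(),np.percentile(P[:,2],[50,90,99]),P[P[:,2]>126].mean(0))
E
```

```text
166 [119.53081483 130.49262874 131.69665131] [552.47893259 173.49556976 129.40584689]
```

The handle top is at z≈130, as expected with the collar resting on the lid (80+6+44).

```bash
python3 -m jog '-40 0 -140 0 0 0 1; -40 0 -140 0 0 0 1; -40 0 -140 0 0 0 1'; python3 -c "
from cell import ctrl
print(ctrl.finish_job())"
```

```text
clock: 21.38
eef_pos: [427.7, 343.4, 310.9]
tool_rot: [-3.14, -0.007, 0.428]
force: [0.2, 0.0, -0.0]
width: 85.3
the job is handed in; nothing more can be done
None
```

The job is handed in, at about 21.4 s on the robot's clock; it gave no verdict.

- **Gauge:** I lowered it, held in the fingers, into the wide-holed lid until the wrist force rose by about 6.5 N, then released it. Its handle top is at z ≈ 130 mm, which is the height expected with the collar resting on the lid. That tumbler is within about 1 mm of its starting place.
- **Small-holed tumbler:** I set it down in the red tray, released it only after it touched the floor, and it stands upright. Its lid top is at z ≈ 84 mm, and its centre is within about 2 mm of the tray centre.
- **Closed tumbler:** It is within about 1 mm of where it started, and upright.

The gripper is open and touching nothing. No final check failed. The wrist and scene cameras differ by about 2–3 mm on these positions, roughly the stated calibration. My last retreat went about 110 mm higher than I meant, because I wrote the shift as if it started from the earlier pose. It was upwards and in free space, so it touched nothing.

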